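# Clamp a bushing in the gauging fixture with the torque-limiting knob

### The arm

A 6-joint arm with a two-finger parallel gripper is mounted at the origin on a cart in front of the work surface, level with it; the furniture and walls round the work are solid. World frame = base frame: x ahead of the robot, y to its left, z up, the work surface at z = 0. Lengths are in m, angles in degrees, forces in N, time in s.
With the tool pointing down it reaches from about 0.4 to 0.825 m from the base axis. Payload 7 kg.
Tool frame: the origin (TCP) lies at the very end of the fingers, on their centre line; the grasp point (between the pads) lies 19 mm behind it (r.hold_point_z is the distance from the TCP to the grasp point, in m); x points along the fingers, y is the direction in which the jaws open and shut, and the axes are right-handed (so a half turn about x gives the same grasp; the last joint's range is limited). The gripper opens to 88 mm and grips with 3 to 60 N. Pads are 19 mm wide; open, the fingers measure 130 mm over their backs; the gripper's body (78 mm by 193 mm) begins 47 mm behind the grasp point.
Start: joints at [-59.639, 20.546, 0.682, 0, -70.136, -16.507], TCP at [0.162, -0.655, 0.199] pointing down, gripper open.
Joint ranges: [-176.03, 176.03], [-82.01, 121.73], [-58.28, 71.71], [-173.87, 95.51], [-174.79, -0.11], [-173.66, 173.66]. Speed limits (degrees/s): [136.94, 136.94, 172.46, 180, 180, 180].

### API

Orientations are given as [roll, pitch, yaw] about the fixed x, y, z axes, in that order (R = Rz(yaw) Ry(pitch) Rx(roll)).
In Python, from plant import r gives the robot as it stands. The module is installed in compiled form; this text tells all that it offers.
- The arm moves only by the shell command python3 -m creep 'ROWS' [FORCE]. ROWS is JSON, a list of rows, each a list of 7 numbers: the turn, a rotation vector about the tool's x, y, z in rad, then the shift along the tool's x, y, z in cm, then the opening in per cent of the stroke, from 0 (shut) to 100 (fully open). In form: [[rx, ry, rz, x, y, z, fingers], ...]. A call has 1 to 8 rows; each row shifts and turns the commanded pose from where the row before left it, along the tool's axes as they then stand; what a row does not reach is not made up. A row lasts 1/10 s, in which the tool goes at most 50 mm and 8.59 degrees, less where a joint would pass 70% of its speed; a pose out of reach is approached as far as the arm can. A call is refused whole if a number of a shift passes 5 or a number of a turn 0.15, either way. A call with a gripper value outside its range is refused whole. The fingers move at their own pace and stop on an object; FORCE is the grip in N (left out, the last holds). Time passes only in rows, so rows that do not move let the fingers close. It gives the time, the measured TCP pose, the force and the opening at its end, in the units of the state.
- r.get_state(): the state, without advancing time (a new reading comes with each control period).
- r.capture(name): name is "scene" or "top" or "wrist"; returns (picture, depth): 480x640x3 uint8, blue, green, red; 480x640 float32, m along the optical axis (not along the pixel's ray), 0 where there is no reading.
- r.camera_info(name): a dict with "fovy" (degrees; the focal length in pixels is half the picture's height over the tangent of half this angle, whatever the lens; pixels are square), "cx", "cy" (the principal point, pixels), "dist_coeffs" ([k1, k2, p1, p2, k3] as OpenCV has them; the pictures are not rectified), "camera_from_world" (4x4, takes a point from world to camera coordinates). Camera axes: x right, y down, z forward; pixel columns grow to the right and rows downward; lengths in m; the calibration is good to about 2 mm. A picture is of the moment at which its call begins: read the wrist's pose just before it. camera_info takes no time and is no camera call; for the wrist camera it gives the pose at the moment of the call.
- r.close_job(): hands the job in, once; it reports no verdict.
Trained networks look in the newest picture that a camera, given by its name, has taken for a name from the list of things; names that differ only in an ending like _2 or _b are one class to them, and where a whole thing is asked for, a point or a joint stands for the part that bears it (a point fixed in the world has none). Each returns a list of dicts, best first, with "score" (0 to 1); they miss things now and then, are a little off and sometimes report something else, mostly with a low value. They report only what shows in the picture. A call takes as long as a camera call.
- r.look_for(query, camera): "rect" ([left, top, right, bottom] in pixels, round what is visible of it).
- r.masks_of(query, camera): "pixels" (480x640 bool, what is visible of it) and "rect" ([left, top, right, bottom] in pixels, round what is visible of it).
The state is a dict: "time_s": time; "joints": joint angles; "qd": joint speeds; "joint_torque": joint torques, N m; "tcp_pos": TCP position; "eef_rot": TCP orientation; "contact_force": force on the tool from outside, world axes, zero at the start; "moment": the same for the moment, N m; "gripper_width": finger opening in m.
Only numpy, scipy, OpenCV 4.12 (cv2) and the standard library are available. Lean on these libraries where they do the work, as an engineer would, in place of code of your own. Each camera call takes 0.05 s, during which the arm holds its last target. There are 200 camera calls.

### The job

Clamp the loose aluminium bushing in the gauging fixture: set it down gently, upright and fully home, in the round nest, swing the clamp arm over it as far as its stop, and turn the knob on the arm clockwise until its slip clutch clicks. Stop after the first few clicks, before a fifth, then let go of the knob and leave the bushing clamped; leave the other things on the bench where they are.

Things in the scene. Friction and masses are not known exactly. Their poses are not given: they have to be found in the camera images.
- bushing_center (a point): centre (half-way up, 37 mm above its underside) of the part to clamp: a turned light-grey aluminium bushing with a through bore, upright and alone on the bench, 70 mm outside diameter at the bottom, stepping in to 57 mm at the top, 74 mm tall, 0.2 to 0.4 kg; grip it from above across its top 15 mm (57 to 60 mm wide). Its z axis points up. Not one of those stored on the upper shelf
- bushing: the same bushing, origin at the centre of its underside
- nest_floor (a point): centre of the inner floor of the fixture's nest, a steel ring on the dark base plate: bore 73 mm wide (1.5 mm clearance round the bushing), 10 mm deep, outside 94 mm wide; floor 18 mm and rim 28 mm above the bench. z points up; x points from the nest to the arm's post
- fixture: the fixed clamping fixture: dark steel base plate 205 x 130 x 12 mm; origin on the nest's axis at bench height, z up, x points from the nest to the post (27 mm thick, 107 mm high, axis 85 mm from the nest's axis) that carries the clamp arm. A small stop pin stands behind the post. The nest is on the side of the base away from the post
- clamp_arm (a joint): angle of the horizontal aluminium clamp arm about the upright post, rad: 0 = hard against its stop with the knob straight above the nest; grows as the arm swings anticlockwise (seen from above) away from the nest, towards the fixture's -y side; starts between 1.3 and 1.8. Stiff enough to stay where it is left (0.08 N m). Its underside is 107 mm and its top 125 mm above the bench
- knob_grip (a point): on the axis of the black fluted upright knob with a steel cap on the free end of the clamp arm, 13 mm below the top of its grip, about 150 mm above the bench; the grip is 40 mm in diameter and 32 mm tall, 85 mm from the post's axis, with 6 mm free space between it and the arm. To swing the arm the knob can be gripped, if the gripper turns with the arm so that the knob does not turn
- knob (a joint): slip of the knob's clutch, rad: how far the knob has turned clockwise relative to its screw. Stays near 0 while the knob drives the screw (0.1 N m); once the pad is tight the torque peaks at about 0.3 N m and the knob jumps on by 0.52 rad at each click (twelve a turn) while the screw stands still
- pad_face (a point): centre of the underside of the round nylon-faced steel pressure pad, 60 mm diameter and 6.5 mm thick, on the screw's end below the clamp arm, about 93 mm above the bench; a seated bushing's top is 92 mm above the bench. Turning the knob clockwise relative to the arm lowers pad, screw and knob 3 mm per turn: 1.2 to 3.8 rad to reach the bushing, not known beforehand
- setting: bystander: steel setting block standing on end, 12 x 36 x 78 mm
- clamp_screw: the clamp screw with its pad and knob: what presses on the bushing (origin on its axis at bench height). The pad turns with the screw and slips on the bushing; the screw holds when the knob is let go
- slip: bystander: plain steel slip gauge block lying flat, 20 x 35 x 10 mm

How it is judged:
By the outcome, as a careful person would: the job done as asked, in the order asked, and still so for the second after the job is handed in, with the robot touching nothing.
It also fails if it takes over 72 s, if anything falls off the work surface, if the arm or the gripper's body presses on something with over 40 N, if the wrist force passes 120 N, or if a joint passes its speed limit or range.

## Working session

There is one attempt and no reset: what is moved stays moved. The work goes in short steps, Python scripts to look and compute and a shell command to move; the robot and the scene stay as the last step left them, time stands still between calls to the robot, and variables do not carry over. Pictures are saved under pics/ and viewed, about 8 in all and at most 12, crops included, and the job is handed in when it is done.

```bash
mkdir -p pics; cat > h.py <<'E'
import numpy as np, cv2
from plant import r
from scipy.spatial.transform import Rotation as R
def snap(n):
    info=r.camera_info(n); im,d=r.capture(n); return im,d,info
def world(info,d,mask):
    f=240/np.tan(np.radians(info['fovy'])/2)
    K=np.array([[f,0,info['cx']],[0,f,info['cy']],[0,0,1]])
    v,u=np.nonzero(mask&(d>0)); z=d[v,u]
    p=cv2.undistortPoints(np.stack([u,v],1).astype(float)[:,None],K,np.array(info['dist_coeffs']))[:,0]
    P=np.c_[p*z[:,None],z]; T=np.linalg.inv(info['camera_from_world'])
    return P@T[:3,:3].T+T[:3,3]
E
python3 - <<'E'
from h import *
ims=[]
for n in("scene","top"):
    im,d,info=snap(n); ims.append(im); np.savez(f'{n}.npz',d=d)
    print(n,np.round(np.linalg.inv(info['camera_from_world']),3).tolist())
    for q in("bushing","fixture","clamp_arm","knob_grip","setting","slip"):
        for m in r.masks_of(q,n)[:3]:
            P=world(info,d,m['pixels'])
            if len(P): print(q,round(m['score'],2),[round(x) for x in m['rect']],np.round(np.median(P,0),3),np.round(np.percentile(P,3,0),3),np.round(np.percentile(P,97,0),3))
cv2.imwrite('pics/a.png',ims[0]);cv2.imwrite('pics/b.png',ims[1])
s=r.get_state();print(s)
E
```

```text
scene [[-0.625, -0.556, 0.548, 0.017], [-0.78, 0.456, -0.427, 0.474], [-0.013, -0.695, -0.719, 0.878], [0.0, 0.0, 0.0, 1.0]]
bushing 0.76 [221, 375, 266, 437] [0.461 0.282 0.046] [0.441 0.254 0.006] [0.499 0.312 0.075]
fixture 0.58 [320, 184, 435, 341] [ 0.555 -0.05   0.016] [ 0.439 -0.146  0.007] [0.629 0.021 0.156]
clamp_arm 0.85 [342, 181, 412, 241] [ 0.582 -0.124  0.122] [ 0.567 -0.16   0.097] [ 0.602 -0.025  0.163]
clamp_arm 0.48 [386, 182, 414, 228] [ 0.578 -0.138  0.146] [ 0.563 -0.166  0.096] [ 0.602 -0.123  0.163]
knob_grip 0.44 [388, 182, 410, 209] [ 0.582 -0.136  0.157] [ 0.57  -0.158  0.134] [ 0.603 -0.125  0.164]
setting 0.54 [385, 172, 397, 206] [ 0.694 -0.217  0.059] [ 0.637 -0.245  0.001] [ 0.717 -0.163  0.104]
slip 0.65 [381, 175, 398, 206] [ 0.693 -0.217  0.06 ] [ 0.687 -0.241  0.012] [ 0.703 -0.212  0.079]
slip 0.49 [415, 204, 437, 216] [ 0.627 -0.268  0.008] [ 0.617 -0.283  0.001] [ 0.639 -0.252  0.012]
top [[0.267, -0.939, 0.216, 0.409], [-0.964, -0.259, 0.064, -0.041], [-0.005, -0.225, -0.974, 0.994], [0.0, 0.0, 0.0, 1.0]]
bushing 0.88 [169, 265, 207, 294] [0.47
[... 730 characters left out ...]
0.617 -0.286  0.002] [ 0.639 -0.254  0.013]
{'time_s': 0.7, 'joints': array([-5.96393659e+01,  2.05440826e+01,  6.81659337e-01, -1.50776214e-03,
       -7.01369293e+01, -1.65055915e+01]), 'qd': array([ 0.01325889,  0.04026036,  0.05483228, -0.03338361,  0.01844819,
        0.02163842]), 'joint_torque': array([-4.86314475e-04, -5.82166851e+01,  2.93246287e+01,  7.00151503e+00,
        1.23300406e-02, -1.87295393e-05]), 'tcp_pos': array([ 0.16160407, -0.65533228,  0.19897994]), 'eef_rot': array([-8.03321344, 89.99844114,  5.82131683]), 'contact_force': array([ 0.2887716 , -0.12304357,  0.01261606]), 'moment': array([-0.02272374, -0.04280916,  0.00951023]), 'gripper_width': 0.08762554497649738}
```

View pics/a.png

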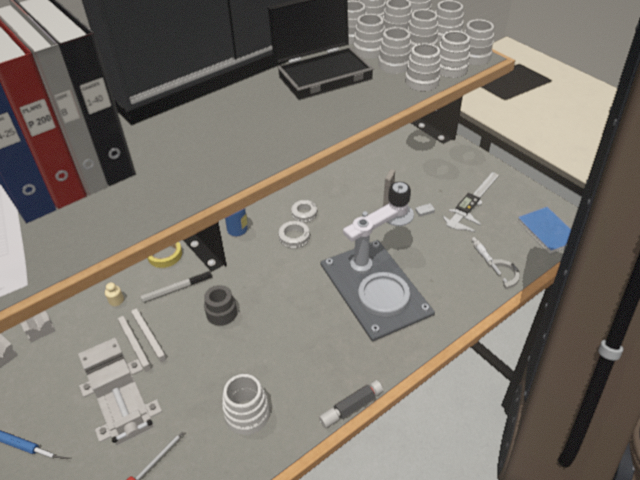

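View pics/b.png

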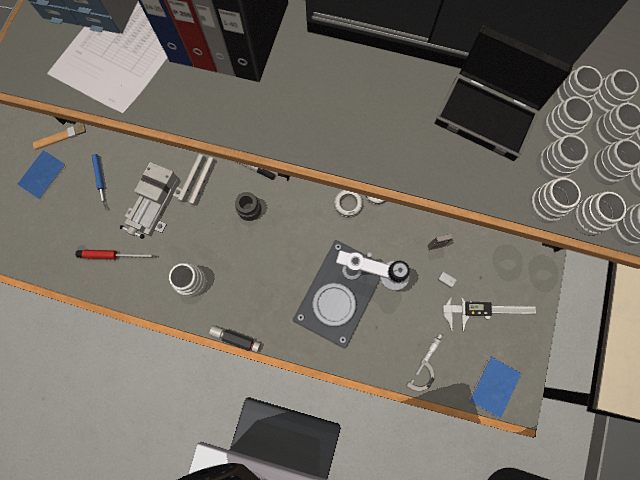

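The scene view shows the bushing alone at about (245,402), the nest at (384,293) and the knob at (400,192). The top view shows the bushing at (187,278), the nest at (334,303) and the knob at (398,271). A shelf overhangs the back of the bench. Next I'll refine the positions and get the shelf geometry.

```bash
cat >> h.py <<'E'
def circ(P):
    A=np.c_[2*P[:,:2],np.ones(len(P))]; s=np.linalg.lstsq(A,(P[:,:2]**2).sum(1),rcond=None)[0]
    return np.r_[s[:2],np.sqrt(s[2]+s[:2]@s[:2])]
E
python3 - <<'E'
from h import *
for n in("scene","top"):
    d=np.load(f'{n}.npz')['d'];info=r.camera_info(n);P=world(info,d,d>0)
    def sel(x0,x1,y0,y1,z0,z1):
        return P[(P[:,0]>x0)&(P[:,0]<x1)&(P[:,1]>y0)&(P[:,1]<y1)&(P[:,2]>z0)&(P[:,2]<z1)]
    def ec(Q): c,rad=cv2.minEnclosingCircle(Q[:,:2].astype(np.float32)*1000); return np.round([*c,rad],1)
    print(n,'bench z',np.median(sel(.4,.5,.1,.2,-.02,.02)[:,2]))
    Q=sel(.4,.55,.2,.35,.071,.08);print('bush top',ec(Q),circ(Q),len(Q))
    Q=sel(.4,.6,-.2,.05,.024,.032);print('rim',ec(Q),circ(Q),len(Q))
    Q=sel(.4,.7,-.2,.05,.009,.0155);print('plate',cv2.minAreaRect(Q[:,:2].astype(np.float32)*1000),len(Q))
    Q=sel(.5,.65,-.2,-.1,.155,.18);print('knob',ec(Q),len(Q),np.percentile(Q[:,2],[50,95]))
    Q=sel(.5,.7,-.2,.05,.12,.13);print('arm',cv2.minAreaRect(Q[:,:2].astype(np.float32)*1000),len(Q))
    Q=sel(.3,1.2,-.6,.8,.2,.6)
    print('shelf z',np.percentile(Q[:,2],[1,5,25,50,75]))
    for y in np.arange(-.3,.5,.1):
        q=Q[abs(Q[:,1]-y)<.02]
        if len(q): i=q[:,0].argmin();print(round(y,1),np.round(q[i],3),q[:,2].min().round(3),end=';')
    print()
E
```

```text
scene bench z 0.0003022529032689625
bush top [474.  279.4  29.6] [0.47392501 0.27934053 0.02620973] 379
rim [529.8 -44.4  69.6] [ 0.51787059 -0.04209964  0.04587396] 717
plate ((536.9205322265625, -47.226463317871094), (131.0869140625, 207.39773559570312), 77.87740325927734) 3460
knob [ 588.1 -145.6   21.9] 275 [0.16144159 0.16385523]
arm ((592.1431274414062, -88.53218841552734), (130.57620239257812, 40.60944366455078), 89.96134948730469) 621
shelf z [0.20148398 0.20948248 0.24387148 0.28933827 0.36716139]
-0.3 [ 0.735 -0.318  0.2  ] 0.2;-0.2 [ 0.815 -0.206  0.2  ] 0.2;-0.1 [ 0.753 -0.103  0.2  ] 0.2;0.0 [ 0.734 -0.008  0.2  ] 0.2;0.1 [0.715 0.12  0.201] 0.2;0.2 [0.813 0.202 0.2  ] 0.2;0.3 [0.758 0.295 0.2  ] 0.2;0.4 [0.712 0.398 0.2  ] 0.2;
top bench z -0.0002901149945022663
bush top [473.1 279.7  28.8] [0.47360051 0.27921798 0.02553989] 171
rim [529.2 -51.5  69.4] [ 0.51372199 -0.0432232   0.04327144] 577
plate ((537.0017700195312, -48.04444122314453), (128.13494873046875, 204.66078186035156), 77.8299560546875) 2843
knob [ 588.4 -143.8   19.6] 319 [0.16186267 0.16496793]
arm ((593.2225341796875, -86.18962097167969), (120.8736572265625, 40.28217315673828), 88.0365982055664) 643
shelf z [0.200375   0.20567614 0.22828642 0.26009457 0.31567714]
-0.3 [ 0.732 -0.288  0.201] 0.2;-0.2 [ 0.72  -0.194  0.201] 0.2;-0.1 [ 0.713 -0.102  0.201] 0.2;0.0 [ 0.726 -0.008  0.2  ] 0.2;0.1 [0.72  0.112 0.201] 0.2;0.2 [0.721 0.211 0.201] 0.2;0.3 [0.752 0.31  0.201] 0.2;0.4 [0.717 0.403 0.2  ] 0.2;
```

```bash
cat >> h.py <<'E'
def pose():
    s=r.get_state(); M=R.from_euler('xyz',s['eef_rot'],degrees=True).as_matrix()
    return np.array(s['tcp_pos']),M,np.degrees(np.arctan2(M[1,2],M[0,2])),s
def plan(wps):
    """wps: (x,y,z,a,n rows); a = heading of tool z; prints rows [rx, x,y,z cm]"""
    p,M,a,s=pose()
    t=M[:,0]; print('tilt of tool x:',np.round(t,4),'p',np.round(p,4),'a',round(a,2))
    for x,y,z,a2,n in wps:
        q=np.array([x,y,z]);dp=(q-p)/n;da=(a2-a)/n
        for i in range(n):
            c,sn=np.cos(np.radians(a)),np.sin(np.radians(a))
            sh=np.array([-dp[2],-sn*dp[0]+c*dp[1],c*dp[0]+sn*dp[1]])*100
            print(f"[{-np.radians(da):.3f},0,0,{sh[0]:.2f},{sh[1]:.2f},{sh[2]:.2f},F],",end='')
            a+=da
        p=q;print()
E
python3 - <<'E'
from h import *
plan([(.36,-.42,.23,60,8),(.46,-.1,.23,100,8),(.474,.279,.2,128,8)])
for n in("scene","top"):
    d=np.load(f'{n}.npz')['d'];info=r.camera_info(n);P=world(info,d,d>0)
    Q=P[(P[:,2]>.19)&(P[:,2]<.5)&(P[:,1]>-.3)&(P[:,1]<.4)&(P[:,0]>.3)]
    for z in np.arange(.2,.45,.03):
        q=Q[abs(Q[:,2]-z)<.015]; 
        if len(q): print(n,round(z,2),len(q),np.percentile(q[:,0],[1,10,50]).round(3))
E
```

```text
tilt of tool x: [ 0.  0. -1.] p [ 0.1616 -0.6553  0.199 ] a 13.85
[-0.101,0,0,-0.39,2.26,3.11,F],[-0.101,0,0,-0.39,1.94,3.32,F],[-0.101,0,0,-0.39,1.59,3.50,F],[-0.101,0,0,-0.39,1.23,3.64,F],[-0.101,0,0,-0.39,0.86,3.75,F],[-0.101,0,0,-0.39,0.48,3.82,F],[-0.101,0,0,-0.39,0.09,3.85,F],[-0.101,0,0,-0.39,-0.29,3.84,F],
[-0.087,0,0,-0.00,0.92,4.09,F],[-0.087,0,0,-0.00,0.56,4.15,F],[-0.087,0,0,-0.00,0.19,4.19,F],[-0.087,0,0,-0.00,-0.17,4.19,F],[-0.087,0,0,-0.00,-0.54,4.16,F],[-0.087,0,0,-0.00,-0.90,4.09,F],[-0.087,0,0,-0.00,-1.25,4.00,F],[-0.087,0,0,-0.00,-1.59,3.88,F],
[-0.061,0,0,0.38,-0.99,4.64,F],[-0.061,0,0,0.38,-1.28,4.57,F],[-0.061,0,0,0.38,-1.55,4.48,F],[-0.061,0,0,0.38,-1.82,4.38,F],[-0.061,0,0,0.38,-2.09,4.26,F],[-0.061,0,0,0.38,-2.34,4.12,F],[-0.061,0,0,0.38,-2.59,3.97,F],[-0.061,0,0,0.38,-2.83,3.81,F],
scene 0.2 34788 [0.711 0.728 0.825]
scene 0.23 6832 [0.849 0.878 0.942]
scene 0.26 5394 [0.876 0.879 0.998]
scene 0.29 5312 [0.877 0.878 0.988]
scene 0.32 5631 [0.876 0.878 0.991]
scene 0.35 5053 [0.876 0.878 1.02 ]
scene 0.38 4349 [0.876 0.878 0.892]
scene 0.41 3532 [0.876 0.878 0.881]
scene 0.44 5276 [0.877 0.878 0.923]
top 0.2 41678 [0.712 0.732 0.831]
top 0.23 7594 [0.85  0.877 0.937]
top 0.26 4295 [0.877 0.879 1.018]
top 0.29 3981 [0.878 0.879 0.987]
top 0.32 4170 [0.877 0.879 0.99 ]
top 0.35 3741 [0.877 0.878 0.994]
top 0.38 2583 [0.877 0.878 1.019]
top 0.41 1087 [0.877 0.879 1.02 ]
top 0.44 56 [1.018 1.019 1.021]
```

```bash
python3 -m creep '[[-0.1,0,0,-0.4,2.26,3.11,100],[-0.1,0,0,-0.4,1.94,3.32,100],[-0.1,0,0,-0.4,1.59,3.5,100],[-0.1,0,0,-0.4,1.23,3.64,100],[-0.1,0,0,-0.4,0.86,3.75,100],[-0.1,0,0,-0.4,0.48,3.82,100],[-0.1,0,0,-0.4,0.09,3.85,100],[-0.1,0,0,-0.4,-0.29,3.84,100]]' 20
python3 -m creep '[[-0.087,0,0,0,0.92,4.09,100],[-0.087,0,0,0,0.56,4.15,100],[-0.087,0,0,0,0.19,4.19,100],[-0.087,0,0,0,-0.17,4.19,100],[-0.087,0,0,0,-0.54,4.16,100],[-0.087,0,0,0,-0.9,4.09,100],[-0.087,0,0,0,-1.25,4,100],[-0.087,0,0,0,-1.59,3.88,100]]'
python3 - <<'E'
from h import *
plan([(.474,.279,.2,128,8)])
E
```

```text
time_s: 1.5
tcp_pos: [0.3614, -0.4193, 0.2314]
eef_rot: [-95.8, 90.0, -35.9]
contact_force: [1.1, 0.5, 0.5]
gripper_width: 0.0879
time_s: 2.3
tcp_pos: [0.4629, -0.0994, 0.2314]
eef_rot: [-91.2, 89.9, 8.6]
contact_force: [1.1, -0.7, 1.2]
gripper_width: 0.0876
tilt of tool x: [ 1.1e-03  2.0e-04 -1.0e+00] p [ 0.4629 -0.0994  0.2314] a 99.78
[-0.062,0,0,0.39,-0.94,4.64,F],[-0.062,0,0,0.39,-1.22,4.57,F],[-0.062,0,0,0.39,-1.50,4.49,F],[-0.062,0,0,0.39,-1.78,4.39,F],[-0.062,0,0,0.39,-2.04,4.27,F],[-0.062,0,0,0.39,-2.30,4.13,F],[-0.062,0,0,0.39,-2.55,3.99,F],[-0.062,0,0,0.39,-2.79,3.82,F],
```

```bash
python3 - <<'E'
from h import *
im,d,info=snap("wrist"); cv2.imwrite('pics/c.png',im); np.savez('w1.npz',d=d,T=info['camera_from_world'])
E
python3 -m creep '[[-0.062,0,0,0.4,-0.94,4.64,100],[-0.062,0,0,0.4,-1.22,4.57,100],[-0.062,0,0,0.4,-1.5,4.49,100],[-0.062,0,0,0.4,-1.78,4.39,100],[-0.062,0,0,0.4,-2.04,4.27,100],[-0.062,0,0,0.4,-2.3,4.13,100],[-0.062,0,0,0.4,-2.55,3.99,100],[-0.062,0,0,0.4,-2.79,3.82,100]]'
python3 -m creep '[[0,0,0,0,0,0,100]]'
python3 - <<'E'
from h import *
im,d,info=snap("wrist"); im0=cv2.imread('pics/c.png'); cv2.imwrite('pics/d.png',np.hstack([cv2.resize(im0,(400,300)),cv2.resize(im,(400,300))]))
P=world(info,d,d>0); np.savez('w2.npz',d=d,T=info['camera_from_world'])
Q=P[(P[:,2]>.071)&(P[:,2]<.08)&(abs(P[:,0]-.474)<.05)&(abs(P[:,1]-.279)<.05)]
print('bush',circ(Q),len(Q),cv2.minEnclosingCircle(Q[:,:2].astype(np.float32)*1000), np.percentile(Q[:,2],[5,50,95]))
w=np.load('w1.npz'); info['camera_from_world']=w['T']; P=world(info,w['d'],w['d']>0)
Q=P[(P[:,2]>.025)&(P[:,2]<.031)&(abs(P[:,0]-.507)<.055)&(abs(P[:,1]+.042)<.055)]
c=circ(Q)
for _ in range(8):
    e=abs(np.hypot(*(Q[:,:2]-c[:2]).T)-.0418); c=circ(Q[e<.008])
print('rim',c,len(Q))
for z0,z1 in((.12,.13),(.155,.175)):
    Q=P[(P[:,2]>z0)&(P[:,2]<z1)]; 
    if len(Q): print(z0,len(Q),cv2.minAreaRect(Q[:,:2].astype(np.float32)*1000),np.median(Q,0))
plan([(.474,.279,.1,128,3)])
E
```

```text
time_s: 3.15
tcp_pos: [0.4741, 0.2794, 0.1992]
eef_rot: [-80.8, 89.9, 47.3]
contact_force: [0.9, 0.6, 0.7]
gripper_width: 0.0876
time_s: 3.25
tcp_pos: [0.4744, 0.2818, 0.1979]
eef_rot: [101.1, 90.0, -130.6]
contact_force: [-0.6, -1.1, -1.0]
gripper_width: 0.0875
bush [0.47184011 0.28150261 0.02607999] 905 ((471.62261962890625, 281.7088317871094), 28.798871994018555) [0.0718368  0.07354081 0.07488364]
rim [ 0.50614718 -0.04102025  0.04093704] 1614
0.12 3057 ((590.8471069335938, -90.9101791381836), (136.5522003173828, 39.7868766784668), 88.46569061279297) [ 0.58693684 -0.07420424  0.12200483]
0.155 2123 ((646.6881103515625, -105.41446685791016), (179.70248413085938, 42.175453186035156), 33.815128326416016) [ 0.58620016 -0.14273625  0.16192139]
tilt of tool x: [-8.e-04 -9.e-04 -1.e+00] p [0.4741 0.2796 0.1981] a 128.18
[0.001,0,0,3.27,0.02,-0.01,F],[0.001,0,0,3.27,0.02,-0.01,F],[0.001,0,0,3.27,0.02,-0.01,F],
```

View pics/d.png

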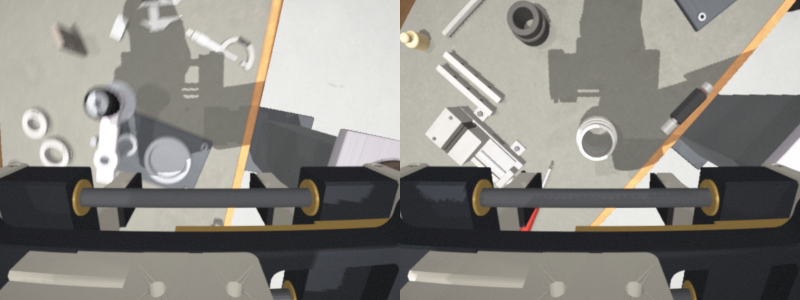

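The left half shows the nest at crop pixel (168,160) with the arm and knob to its left. The right half shows the bushing at (597,138), with clear space for the fingers. I'm descending to grip it.

```bash
python3 -m creep '[[0,0,0,3.8,0,0.15,100],[0,0,0,3.8,0,0,100],[0,0,0,3.8,0,0,100],[0,0,0,2.5,0,0,100],[0,0,0,1.1,0,0,100],[0,0,0,0,0,0,100]]' 25
python3 -m creep '[[0,0,0,0,0,0,50],[0,0,0,0,0,0,50],[0,0,0,0,0,0,50],[0,0,0,0,0,0,50],[0,0,0,0,0,0,50],[0,0,0,0,0,0,50]]' 25
python3 -c "
from h import *
p,M,a,s=pose();print(p,a,s['contact_force'],s['moment'],s['gripper_width'])"
```

```text
time_s: 3.9
tcp_pos: [0.4731, 0.2773, 0.0481]
eef_rot: [102.4, 89.9, -129.7]
contact_force: [-0.2, 0.3, -0.1]
gripper_width: 0.0877
time_s: 4.5
tcp_pos: [0.4735, 0.2786, 0.0492]
eef_rot: [-70.3, 90.0, 57.7]
contact_force: [0.1, 0.4, 0.3]
gripper_width: 0.0466
[0.47352284 0.27855861 0.04918232] 127.98578389686534 [0.1141015  0.44831833 0.27693299] [0.00487661 0.12650033 0.02126126] 0.046554296482959376
```

```bash
python3 - <<'E'
from h import *
im,d,info=snap("wrist"); t,dt,it=snap("scene")
print(r.get_state()['gripper_width'])
cv2.imwrite('pics/e.png',np.hstack([cv2.resize(im,(400,300)),cv2.resize(t[300:480,140:380],(400,300))]))
E
```

```text
0.04439896635986326
```

View pics/e.png

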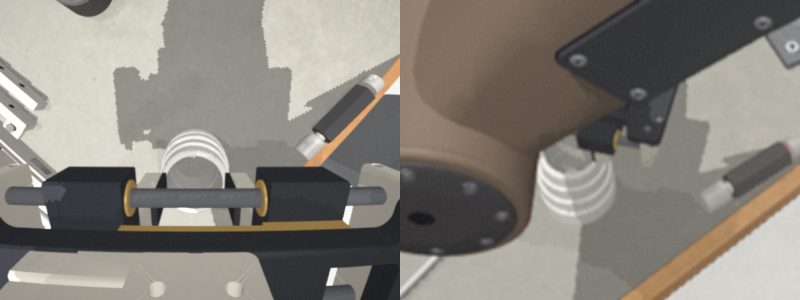

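```bash
python3 - <<'E'
from h import *
for n in("wrist","top","scene"):
    im,d,info=snap(n); P=world(info,d,d>0)
    for m in r.masks_of("bushing",n)[:2]:
        Q=world(info,d,m['pixels']); 
        print(n,round(m['score'],2),np.round(m['rect']),len(Q))
        if len(Q):
            print(np.percentile(Q,[2,50,98],axis=0).round(3).tolist())
            for z0,z1 in ((.071,.078),(.05,.06),(.0,.01)):
                S=Q[(Q[:,2]>z0)&(Q[:,2]<z1)]
                if len(S)>20: print(z0,len(S),circ(S).round(4),S.min(0).round(3),S.max(0).round(3))
print(pose()[0],pose()[3]['gripper_width'])
E
```

```text
wrist 0.69 [255. 208. 365. 342.] 6885
[[0.449, 0.248, 0.005], [0.48, 0.269, 0.048], [0.504, 0.305, 0.074]]
0.071 1575 [0.4723 0.2812 0.0259] [0.446 0.253 0.071] [0.501 0.308 0.078]
0.05 1211 [0.4746 0.278  0.0266] [0.448 0.25  0.05 ] [0.503 0.304 0.06 ]
0.0 391 [0.4749 0.2771 0.0285] [0.434 0.247 0.   ] [0.505 0.342 0.01 ]
top 0.79 [172. 264. 206. 292.] 313
[[0.452, 0.245, 0.002], [0.486, 0.253, 0.039], [0.505, 0.301, 0.074]]
0.071 35 [0.4818 0.2723 0.0157] [0.479 0.253 0.071] [0.5   0.278 0.075]
0.05 49 [0.4752 0.277  0.0268] [0.462 0.248 0.05 ] [0.504 0.302 0.06 ]
0.0 30 [0.4738 0.2724 0.0278] [0.45  0.245 0.   ] [0.499 0.293 0.01 ]
scene 0.6 [221. 381. 267. 433.] 1810
[[0.44, 0.256, 0.002], [0.454, 0.287, 0.04], [0.499, 0.313, 0.075]]
0.071 164 [0.4728 0.2804 0.0249] [0.445 0.266 0.071] [0.488 0.308 0.077]
0.05 291 [0.4714 0.2808 0.0275] [0.442 0.255 0.05 ] [0.5   0.311 0.06 ]
0.0 176 [0.4697 0.2819 0.0299] [0.439 0.255 0.   ] [0.509 0.314 0.01 ]
[0.47348564 0.27842709 0.04889996] 0.04376866976425665
```

```bash
python3 - <<'E'
from h import *
im,d,info=snap("wrist"); cv2.imwrite('pics/f.png',im[180:400,180:460].repeat(2,0).repeat(2,1))
p,M,a,s=pose(); print(p,a,s['gripper_width'],s['joints'])
T=np.linalg.inv(info['camera_from_world']); print('cam in tool',(M.T@(T[:3,3]-p)).round(3),'view dir',(M.T@T[:3,2]).round(3))
for v in range(260,380,15):
    print(v,end=' ')
    for u in range(215,420,20):
        m=np.zeros(d.shape,bool);m[v,u]=1;Q=world(info,d,m)
        print((M.T@(Q[0]-p)*1000).round().astype(int).tolist() if len(Q) else '-',end=' ')
    print()
E
```

```text
[0.47347692 0.27848323 0.048906  ] 127.98658709194822 0.044231844353248395 [ 5.08975607e+01  1.72327328e+01 -2.62193588e+01 -2.81925244e-03
 -4.65529262e+01 -1.29090347e+01]
cam in tool [-0.186  0.001 -0.066] view dir [0.967 0.001 0.254]
260 [48, -71, 8] [48, -56, 8] [48, -41, 8] [-26, -18, -15] [50, -12, 9] [49, 3, 9] [49, 17, 9] [-17, 23, -12] [49, 47, 9] [48, 62, 8] [49, 77, 9] 
275 [-103, -25, -36] [48, -57, 20] [-9, -32, -1] [15, -23, 8] [49, -12, 20] [50, 3, 20] [45, 17, 19] [-25, 23, -7] [49, 47, 20] [50, 63, 21] [-105, 27, -36] 
290 [-108, -24, -33] [-48, -34, -8] [-46, -25, -7] [5, -22, 14] [27, -11, 23] [35, 3, 26] [18, 16, 19] [-22, 23, 2] [-47, 29, -8] [-50, 37, -9] [-109, 26, -34] 
305 [-108, -24, -29] [-108, -19, -29] [-108, -14, -30] [-109, -9, -30] [-108, -4, -29] [-108, 1, -30] [-109, 6, -30] [-109, 11, -30] [-109, 16, -30] [-109, 21, -30] [-112, 26, -31] 
320 [-111, -23, -27] [-112, -18, -27] [-110, -14, -26] [-111, -9, -27] [-112, -4, -27] [-111, 1, -27] [-111, 6, -27] [-111, 11, -27] [-111, 16, -27] [-111, 21, -27] [-112, 26, -27] 
335 [-110, -24, -22] [-87, -25, -9] [-74, -21, -1] [50, -29, 71] [-25, -9, 27] [-25, 2, 27] [49, 18, 70] [49, 34, 70] [-74, 24, -1] [-92, 27, -11] [-113, 26, -24] 
350 [-108, -25, -17] [-89, -25, -4] [-74, -21, 5] [50, -29, 85] [49, -13, 84] [49, 3, 84] [48, 19, 83] [49, 35, 84] [-74, 24, 5] [-95, 26, -8] [-112, 27, -19] 
365 [-120, -21, -20] [-121, -17, -21] [-120, -12, -20] [-121, -8, -21] [-120, -3, -20] [-120, 1, -20] [-121, 6, -21] [-121, 10, -21] [-121, 15, -21] [-121, 19, -21] [-121, 24, -20]
```

View pics/f.png

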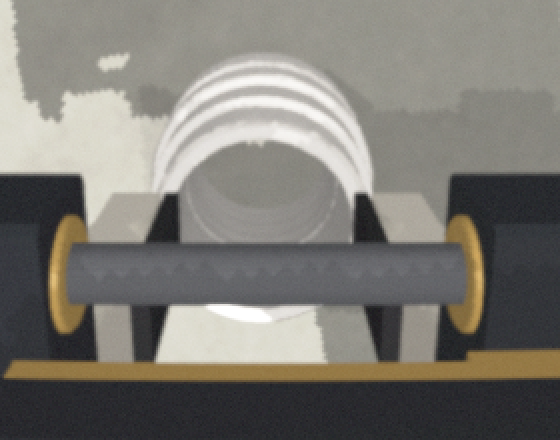

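```bash
python3 - <<'E'
from h import *
p,M,a,s=pose()
for n in("scene","top"):
    im,d,info=snap(n); P=world(info,d,d>0); L=(P-p)@M*1000
    S=L[(abs(L[:,1])<80)&(abs(L[:,2])<50)&(L[:,0]<-27)&(L[:,0]>-200)]
    print(n,len(S))
    for x in range(-30,-140,-10):
        q=S[(S[:,0]<=x)&(S[:,0]>x-10)]
        if len(q): print(x,len(q),'y',q[:,1].min().round(),q[:,1].max().round(),'z',q[:,2].min().round(),q[:,2].max().round())
f,df,inf=snap("scene"); cv2.imwrite('pics/g.png',cv2.resize(f[330:450,190:310],(600,600),interpolation=cv2.INTER_CUBIC))
E
```

```text
scene 920
-30 34 y 22.0 38.0 z 4.0 11.0
-40 26 y 22.0 37.0 z 7.0 11.0
-50 1 y 28.0 28.0 z 11.0 11.0
-80 3 y 55.0 56.0 z 4.0 10.0
-90 26 y 26.0 56.0 z -10.0 37.0
-100 135 y 19.0 77.0 z -11.0 38.0
-110 353 y 25.0 77.0 z -3.0 38.0
-120 42 y 35.0 79.0 z 7.0 38.0
-130 285 y 46.0 80.0 z 5.0 38.0
top 1910
-30 2 y -21.0 -21.0 z -8.0 -6.0
-40 5 y -28.0 -21.0 z -11.0 -9.0
-50 9 y -37.0 -22.0 z -13.0 -9.0
-80 1 y 54.0 54.0 z 10.0 10.0
-90 27 y -80.0 56.0 z -40.0 22.0
-100 142 y -80.0 61.0 z -40.0 39.0
-110 706 y -74.0 62.0 z -40.0 39.0
-120 83 y -79.0 75.0 z -40.0 35.0
-130 731 y -80.0 80.0 z -40.0 38.0
```

View pics/g.png

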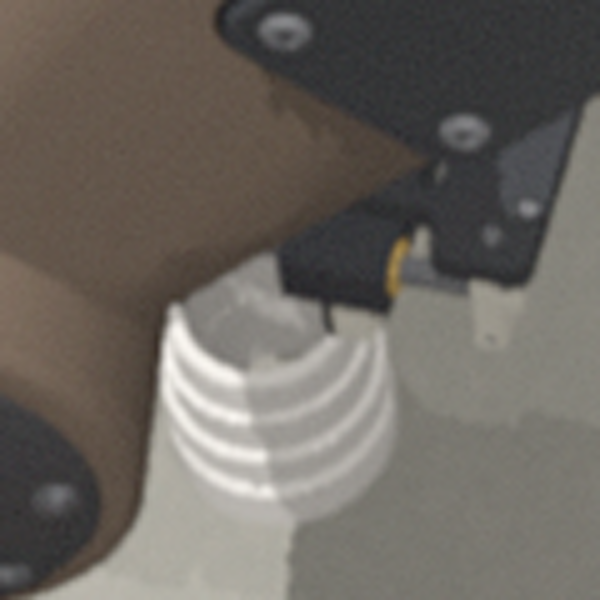

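```bash
python3 -m creep '[[0,0,0,0,0,0,100],[0,0,0,0,0,0,100],[0,0,0,0,0,0,100],[0,0,0,0,0,0,100],[0,0,0,0,0,0,100]]'
python3 - <<'E'
from h import *
p,M,a,s=pose();print(p,s['gripper_width'],r.hold_point_z)
for n in("scene","top","wrist"):
    im,d,info=snap(n); P=world(info,d,d>0); L=(P-p)@M*1000
    S=L[(abs(L[:,1])>39)&(abs(L[:,1])<70)&(abs(L[:,2])<14)&(L[:,0]<35)&(L[:,0]>-120)]
    print(n,len(S))
    for x in range(30,-110,-8):
        q=S[(S[:,0]<=x)&(S[:,0]>x-8)]
        if len(q): print(x,len(q),'y',q[:,1].min().round(),q[:,1].max().round(),'z',q[:,2].min().round(),q[:,2].max().round())
E
```

```text
time_s: 5.6
tcp_pos: [0.4735, 0.2785, 0.049]
eef_rot: [-52.6, 90.0, 75.4]
contact_force: [0.1, 0.3, -0.1]
gripper_width: 0.0781
[0.4734997  0.27847622 0.04897441] 0.07810224560300594 0.0188
scene 77
-26 13 y 40.0 55.0 z 5.0 10.0
-34 30 y 40.0 55.0 z 2.0 11.0
-42 19 y 41.0 55.0 z 8.0 10.0
top 149
-26 1 y -40.0 -40.0 z -7.0 -7.0
-34 2 y -41.0 -40.0 z -9.0 -7.0
-42 3 y -45.0 -40.0 z -11.0 -10.0
-50 6 y -55.0 -43.0 z -12.0 -10.0
-58 1 y -48.0 -48.0 z -12.0 -12.0
wrist 9256
-26 325 y -58.0 59.0 z -9.0 6.0
-34 602 y -58.0 59.0 z -10.0 2.0
-42 720 y -57.0 59.0 z -10.0 -1.0
-50 598 y -59.0 60.0 z -10.0 13.0
-58 362 y -60.0 61.0 z -10.0 12.0
-66 858 y -46.0 48.0 z -2.0 14.0
-74 704 y -46.0 48.0 z -6.0 14.0
-82 694 y -46.0 49.0 z -11.0 8.0
-90 786 y -48.0 50.0 z -14.0 2.0
-98 561 y -46.0 48.0 z -14.0 -4.0
-106 335 y -46.0 48.0 z -14.0 14.0
```

```bash
python3 - <<'E'
from h import *
for n in("wrist","scene"):
    im,d,info=snap(n);p,M,a,s=pose();P=world(info,d,d>0); L=(P-p)@M*1000
    S=L[(abs(L[:,1])>42)&(abs(L[:,1])<56)&(abs(L[:,2])<14)&(L[:,0]<30)&(L[:,0]>-60)]
    print(np.sort(S[:,0])[::-1][[0,3,10,20,40][:3 if len(S)<50 else 5]].round(1),len(S),s['gripper_width'])
E
python3 -m creep '[[0,0,0,1.2,0,0.1,100],[0,0,0,1,0,0,100],[0,0,0,0.5,0,0,100],[0,0,0,0.2,0,0,100],[0,0,0,0,0,0,100]]' 25
python3 -m creep '[[0,0,0,0,0,0,40],[0,0,0,0,0,0,40],[0,0,0,0,0,0,40],[0,0,0,0,0,0,40],[0,0,0,0,0,0,40],[0,0,0,0,0,0,40]]' 25
```

```text
[-26.5 -26.8 -27.3 -28.  -28.6] 2044 0.08678468941374619
[-28.7 -30.3 -34.8] 44 0.08733248509599596
time_s: 6.35
tcp_pos: [0.4727, 0.279, 0.0194]
eef_rot: [105.1, 89.9, -127.0]
contact_force: [0.3, 0.9, 0.6]
gripper_width: 0.0872
time_s: 6.95
tcp_pos: [0.4732, 0.2796, 0.0202]
eef_rot: [-83.7, 89.9, 44.3]
contact_force: [1.2, -0.1, 0.7]
gripper_width: 0.0633
```

```bash
python3 -m creep '[[0,0,0,0,0,0,40],[0,0,0,0,0,0,40],[0,0,0,0,0,0,40]]' 25
python3 -m creep '[[0,0,0,-0.5,0,0,40],[0,0,0,-0.5,0,0,40],[0,0,0,0,0,0,40]]' 25
python3 -c "
from h import *
p,M,a,s=pose();print(p,a,s['contact_force'],s['moment'],s['gripper_width'])"
```

```text
time_s: 7.25
tcp_pos: [0.4732, 0.2796, 0.0202]
eef_rot: [-85.4, 90.0, 42.6]
contact_force: [1.5, 0.9, 2.9]
gripper_width: 0.0631
time_s: 7.55
tcp_pos: [0.4728, 0.2792, 0.0304]
eef_rot: [-47.4, 90.0, 80.6]
contact_force: [0.8, -0.3, -2.9]
gripper_width: 0.0634
[0.47281396 0.27918149 0.03044319] 127.98151140784093 [ 0.78788918 -0.31563981 -2.91486919] [ 0.02035971  0.15219205 -0.01409908] 0.06339986546383887
```

```bash
python3 -m creep '[[0,0,0,0.6,0,0,40],[0,0,0,0.4,0,0,40],[0,0,0,0,0,0,40],[0,0,0,0,0,0,88],[0,0,0,0,0,0,88],[0,0,0,0,0,0,88],[0,0,0,-0.6,0,0,88],[0,0,0,-0.5,0,0,88]]' 25
python3 -m creep '[[0,0,0,-0.1,0,0,40],[0,0,0,0,0,0,40],[0,0,0,0,0,0,40],[0,0,0,0,0,0,40],[0,0,0,0,0,0,40],[0,0,0,0,0,0,40],[0,0,0,0,0,0,40],[0,0,0,0,0,0,40]]' 25
python3 -m creep '[[0,0,0,-0.5,0,0,40],[0,0,0,-0.5,0,0,40],[0,0,0,0,0,0,40]]' 25
```

```text
time_s: 8.35
tcp_pos: [0.4729, 0.2792, 0.0313]
eef_rot: [121.4, 90.0, -110.6]
contact_force: [0.1, 0.7, -0.2]
gripper_width: 0.0767
time_s: 9.15
tcp_pos: [0.4727, 0.2791, 0.032]
eef_rot: [99.1, 90.0, -132.9]
contact_force: [-2.9, -1.5, 4.1]
gripper_width: 0.0588
time_s: 9.45
tcp_pos: [0.4733, 0.2797, 0.0426]
eef_rot: [-83.6, 89.9, 44.4]
contact_force: [0.5, -1.0, -2.9]
gripper_width: 0.0589
```

```bash
python3 - <<'E'
from h import *
plan([(.445,.038,.13,128,8)])
E
```

```text
tilt of tool x: [ 9.e-04  9.e-04 -1.e+00] p [0.4733 0.2797 0.0426] a 127.99
[-0.000,0,0,-1.09,2.14,-2.16,F],[-0.000,0,0,-1.09,2.14,-2.16,F],[-0.000,0,0,-1.09,2.14,-2.16,F],[-0.000,0,0,-1.09,2.14,-2.16,F],[-0.000,0,0,-1.09,2.14,-2.16,F],[-0.000,0,0,-1.09,2.14,-2.16,F],[-0.000,0,0,-1.09,2.14,-2.16,F],[-0.000,0,0,-1.09,2.14,-2.16,F],
```

```bash
python3 -m creep '[[0,0,0,-2,1,-1,40],[0,0,0,-1.5,2.2,-2.2,40],[0,0,0,-1.5,2.8,-2.8,40],[0,0,0,-1.2,3,-3,40],[0,0,0,-1,3,-3,40],[0,0,0,-0.8,2.7,-2.7,40],[0,0,0,-0.7,1.6,-1.7,40],[0,0,0,0,0.8,-0.9,40]]'
python3 -m creep '[[0,0,0,0,0,0,40],[0,0,0,0,0,0,40],[0,0,0,0,0,0,40],[0,0,0,0,0,0,40]]'
cat > m.py <<'E'
from h import *
def fitring(P,c0,z0,z1,rad,band,n=10):
    Q=P[(P[:,2]>z0)&(P[:,2]<z1)]; c=np.array(c0)
    for _ in range(n):
        e=np.hypot(*(Q[:,:2]-c[:2]).T)-rad; S=Q[abs(e)<band]
        u=S[:,:2]-c[:2]; rr=np.hypot(*u.T); J=-u/rr[:,None]
        c=c-np.linalg.lstsq(J,rr-rad,rcond=None)[0]
    return c.round(4),len(S)
E
python3 - <<'E'
from m import *
p,M,a,s=pose();print(p,a,s['gripper_width'],s['contact_force'])
for n in("wrist","top","scene"):
    im,d,info=snap(n);P=world(info,d,d>0)
    if n=="wrist": cv2.imwrite('pics/i.png',im)
    print(n,'rim',fitring(P,(.507,-.042),.0255,.031,.04175,.009))
    # floor inside
    Q=P[np.hypot(P[:,0]-.507,P[:,1]+.042)<.05]; print(' floor z',np.percentile(Q[:,2],[5,30,50,70,95]).round(4))
    Q=P[(P[:,2]>.12)&(P[:,2]<.127)&(abs(P[:,0]-.59)<.05)&(P[:,1]<0)&(P[:,1]>-.18)]
    if len(Q)>50: print(' arm',cv2.minAreaRect(Q[:,:2].astype(np.float32)*1000),len(Q))
    Q=P[(P[:,2]>.155)&(P[:,2]<.175)&(np.hypot(P[:,0]-.588,P[:,1]+.144)<.03)]
    if len(Q)>20: print(' knob',cv2.minEnclosingCircle(Q[:,:2].astype(np.float32)*1000),np.median(Q,0).round(4),np.percentile(Q[:,2],[50,90,98]).round(4))
    for m in r.masks_of("bushing",n)[:1]: print(' bushing',m['score'],m['rect'])
E
```

```text
time_s: 10.25
tcp_pos: [0.4446, 0.0362, 0.1299]
eef_rot: [-99.4, 89.9, 28.6]
contact_force: [0.2, 1.0, -3.1]
gripper_width: 0.0586
time_s: 10.65
tcp_pos: [0.4447, 0.0384, 0.1286]
eef_rot: [78.8, 90.0, -153.1]
contact_force: [-0.1, -0.7, -2.9]
gripper_width: 0.0587
[0.44467673 0.03841889 0.12862278] 128.04869167184765 0.05870369036394125 [-0.0894007  -0.66789591 -2.8647689 ]
wrist rim (array([ 0.5062, -0.04  ]), 3994)
 floor z [0.0133 0.0178 0.0186 0.0268 0.0285]
 arm ((584.652099609375, -27.82682991027832), (32.8808479309082, 17.247203826904297), 35.94298553466797) 1167
 bushing 0.87 [255.2, 209.3, 372.7, 359.5]
top rim (array([ 0.5078, -0.0417]), 473)
 floor z [0.0115 0.017  0.0189 0.0254 0.0293]
 arm ((590.419677734375, -88.54537963867188), (127.2187728881836, 35.645423889160156), 88.81890869140625) 609
 knob ((588.479736328125, -143.54736328125), 19.953760147094727) [ 0.5873 -0.1433  0.1619] [0.1619 0.1641 0.1652]
scene rim (array([ 0.5073, -0.0417]), 72)
 floor z [-0.7843 -0.7796 -0.7764  0.0094  0.0275]
 bushing 0.91 [357.9, 267.2, 400.5, 329.3]
```

View pics/i.png

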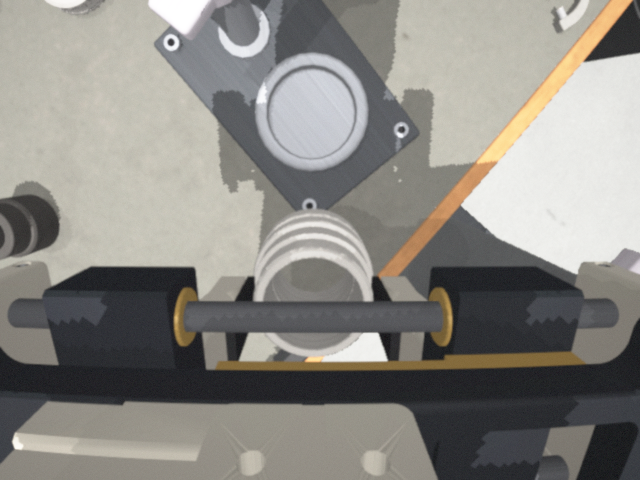

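```bash
python3 - <<'E'
from m import *
im,d,info=snap("wrist");p,M,a,s=pose();P=world(info,d,d>0)
near=P[np.hypot(P[:,0]-p[0],P[:,1]-p[1])<.04]
zt=p[2]+.042; Q=near[abs(near[:,2]-zt)<.004]; print(len(Q),np.median(Q[:,2])-p[2],circ(Q),cv2.minEnclosingCircle(Q[:,:2].astype(np.float32)*1000))
b=circ(Q)[:2]; L=(Q-p)@M*1000; print('tool frame y,z ext',L.min(0).round(1),L.max(0).round(1),'c',((np.r_[b,zt]-p)@M*1000).round(2))
n,_=fitring(P,(.507,-.042),.0255,.031,.04175,.009)
print('nest',n,'bush',b,'p',p)
t=p[:2]+n-b; print('target tcp',t)
plan([(*t,.09,128,6)])
E
```

```text
3332 0.04135960079304071 [0.44349372 0.03841034 0.02696983] ((449.1651306152344, 31.96342658996582), 38.905906677246094)
tool frame y,z ext [-46.  -38.9 -26.1] [-38.   38.9  31.2] c [-42.     0.51   1.15]
nest [ 0.5062 -0.04  ] bush [0.44349372 0.03841034] p [0.44459446 0.03781792 0.12890088]
target tcp [ 0.50730074 -0.04059242]
tilt of tool x: [-1.e-04 -1.e-04 -1.e+00] p [0.4446 0.0378 0.1289] a 128.0
[0.000,0,0,0.65,-0.02,-1.67,F],[0.000,0,0,0.65,-0.02,-1.67,F],[0.000,0,0,0.65,-0.02,-1.67,F],[0.000,0,0,0.65,-0.02,-1.67,F],[0.000,0,0,0.65,-0.02,-1.67,F],[0.000,0,0,0.65,-0.02,-1.67,F],
```

```bash
python3 - <<'E'
from m import *
for k in range(2):
    im,d,info=snap("wrist");p,M,a,s=pose();P=world(info,d,d>0);L=(P-p)@M*1000
    c=np.array([0,2.]); Q=L[(L[:,0]<-38.5)&(L[:,0]>-46)&(np.hypot(L[:,1],L[:,2])<36)]
    for _ in range(6):
        u=Q[:,1:]-c; th=np.degrees(np.arctan2(u[:,0],-u[:,1])); rr=np.hypot(*u.T)
        E=[];I=[]
        for t in range(-48,49,6):
            m=(abs(th-t)<3)
            if m.sum()>15: E.append((t,np.percentile(rr[m],96),np.percentile(rr[m],4)))
        E=np.array(E);t=np.radians(E[:,0])
        A=np.c_[np.sin(t),-np.cos(t),np.ones(len(t))]; sol=np.linalg.lstsq(A[:,:2],E[:,1]-28.5,rcond=None)[0]; c=c+sol
    free=np.linalg.lstsq(A,E[:,1]-28.5,rcond=None)[0]
    print('bush c',c.round(2),'free fit adj',free.round(2)); 
    n,_=fitring(P,(.507,-.042),.0255,.031,.04175,.009); nt=((np.r_[n,.028]-p)@M*1000)
    print('nest tool',nt.round(2)); print('shift y,z mm',(nt[1:]-c).round(2),'outer',E[:,1].round(1),'inner',E[:,2].round(1))
E
```

```text
bush c [0.83 2.33] free fit adj [0.   0.33 0.29]
nest tool [100.92  -0.77 -99.16]
shift y,z mm [  -1.6  -101.49] outer [28.7 28.5 28.5 28.5 28.4 28.5 28.6 28.5 28.5 28.5 28.5 28.3 28.6 28.5
 28.5 28.5 28.7] inner [24.2 24.1 24.  23.9 24.  23.8 24.  23.6 24.  23.7 24.  23.9 23.8 23.7
 24.  24.  24. ]
bush c [0.79 2.37] free fit adj [0.   0.45 0.4 ]
nest tool [100.97  -0.7  -99.18]
shift y,z mm [  -1.49 -101.55] outer [28.7 28.4 28.4 28.5 28.5 28.5 28.5 28.5 28.5 28.5 28.5 28.5 28.4 28.4
 28.4 28.5 28.8] inner [24.1 24.2 23.8 23.8 23.9 24.  23.9 23.7 24.  24.  23.8 23.9 23.8 23.8
 24.  24.1 24. ]
```

The wrist view shows the nest ring at (312,112) and the held bushing at about (313,280), upright. A relative fit gives a shift of −1.5 mm in y and −101.5 mm in z.

```bash
python3 -m creep '[[0,0,0,0,-0.05,-2,40],[0,0,0,0,-0.05,-3,40],[0,0,0,0.5,-0.05,-3,40],[0,0,0,1.5,0,-1.5,40],[0,0,0,1.5,0,-0.65,40],[0,0,0,1.5,0,0,40],[0,0,0,0.8,0,0,40],[0,0,0,0.4,0,0,40]]'
python3 -m creep '[[0,0,0,0,0,0,40],[0,0,0,0,0,0,40],[0,0,0,0,0,0,40]]'
python3 - <<'E'
from m import *
p,M,a,s=pose();print(p,a,s['gripper_width'],s['contact_force'],s['moment'])
im,d,info=snap("wrist");P=world(info,d,d>0);L=(P-p)@M*1000
# visible rim/ bushing relation
for z in range(-70,-20,4):
    q=L[(abs(L[:,1])<6)&(abs(L[:,2]-z)<2)]
    if len(q): print(z,len(q),np.percentile(q[:,0],[5,50,95]).round(1))
E
```

```text
time_s: 11.9
tcp_pos: [0.5078, -0.0415, 0.0663]
eef_rot: [69.4, 89.9, -162.6]
contact_force: [-0.2, 1.0, -3.4]
gripper_width: 0.0589
time_s: 12.2
tcp_pos: [0.5087, -0.0411, 0.0677]
eef_rot: [-116.1, 89.9, 11.9]
contact_force: [0.6, 0.2, -2.4]
gripper_width: 0.0591
[ 0.50873606 -0.04112757  0.06771991] 128.0119108606459 0.059065444030574364 [ 0.59512879  0.15793221 -2.41534909] [-0.04373316  0.11472191 -0.00298656]
-70 106 [54.8 55.9 56.9]
-66 103 [54.7 55.9 57.1]
-62 101 [54.7 55.8 57.1]
-58 101 [54.8 55.9 57.1]
-54 79 [54.8 55.8 56.8]
-50 96 [54.7 55.7 56.7]
-46 108 [46.2 55.7 56.8]
-42 130 [39.1 40.7 43.6]
-38 106 [38.8 39.8 40.7]
-34 80 [15.6 39.8 48.9]
-30 1256 [-110.6 -106.2   49.3]
-26 1823 [-143.9 -111.1  -25.4]
-22 5086 [-144.3 -134.7 -110.1]
```

```bash
for i in 1; do python3 -m creep '[[0,0,0,0.3,0,0,40],[0,0,0,0.3,0,0,40],[0,0,0,0,0,0,40]]'
python3 -m creep '[[0,0,0,0.3,0,0,40],[0,0,0,0.2,0,0,40],[0,0,0,0,0,0,40]]'
python3 -m creep '[[0,0,0,0.2,0,0,40],[0,0,0,0.2,0,0,40],[0,0,0,0,0,0,40]]'; done
python3 -c "
from h import *
p,M,a,s=pose();print(p,a,s['contact_force'],s['moment'],s['gripper_width'])"
```

```text
time_s: 12.55
tcp_pos: [0.5078, -0.0415, 0.0605]
eef_rot: [61.5, 90.0, -170.5]
contact_force: [-0.2, -0.1, -3.0]
gripper_width: 0.0587
time_s: 12.85
tcp_pos: [0.508, -0.0414, 0.0555]
eef_rot: [62.4, 90.0, -169.6]
contact_force: [0.3, -0.5, -3.4]
gripper_width: 0.0587
time_s: 13.15
tcp_pos: [0.508, -0.0414, 0.0516]
eef_rot: [64.0, 90.0, -168.0]
contact_force: [0.1, -0.1, -3.0]
gripper_width: 0.0589
[ 0.50802336 -0.0414483   0.05164836] 127.98593055192167 [ 0.09476712 -0.14181993 -3.00355854] [-0.00523257  0.13859509 -0.04708432] 0.05887009206710111
```

```bash
python3 -m creep '[[0,0,0,0.08,0,0,40],[0,0,0,0,0,0,40]]'; python3 -m creep '[[0,0,0,0.06,0,0,40],[0,0,0,0,0,0,40]]';  python3 -m creep '[[0,0,0,0.04,0,0,40],[0,0,0,0,0,0,40]]'
```

```text
time_s: 13.35
tcp_pos: [0.5082, -0.0414, 0.0511]
eef_rot: [36.9, 90.0, 164.9]
contact_force: [0.0, -0.3, -2.8]
gripper_width: 0.0589
time_s: 13.55
tcp_pos: [0.5082, -0.0414, 0.0505]
eef_rot: [32.8, 90.0, 160.8]
contact_force: [-1.7, -0.1, -2.7]
gripper_width: 0.0586
time_s: 13.75
tcp_pos: [0.5083, -0.0414, 0.0502]
eef_rot: [-109.9, 90.0, 18.1]
contact_force: [-0.0, 0.4, -1.9]
gripper_width: 0.0586
```

```bash
python3 -m creep '[[0,0,0,0.05,0,0,40],[0,0,0,0,0,0,40]]'; python3 -m creep '[[0,0,0,0.03,0,0,40],[0,0,0,0,0,0,40]]'
```

```text
time_s: 13.95
tcp_pos: [0.5083, -0.0413, 0.0501]
eef_rot: [-124.9, 90.0, 3.1]
contact_force: [-2.8, 1.9, 4.3]
gripper_width: 0.059
time_s: 14.15
tcp_pos: [0.5084, -0.0413, 0.05]
eef_rot: [-126.2, 90.0, 1.8]
contact_force: [-3.3, 2.1, 7.5]
gripper_width: 0.0587
```

```bash
python3 -m creep '[[0,0,0,0,0,0,85],[0,0,0,0,0,0,95],[0,0,0,0,0,0,100],[0,0,0,0,0,0,100],[0,0,0,-0.5,0,0,100],[0,0,0,-2,0,0,100],[0,0,0,-3,0,0,100],[0,0,0,-3,0,0,100]]'
python3 -m creep '[[0,0,0,-2,0,0,100],[0,0,0,-0.5,0,2,100],[0,0,0,0,0,4,100],[0,0,0,0,0,2,100],[0,0,0,0,0,0,100],[0,0,0,0,0,0,100],[0,0,0,0,0,0,100]]'
python3 - <<'E'
from m import *
im,d,info=snap("wrist");p,M,a,s=pose();P=world(info,d,d>0); print(p,a,s['joints'])
cv2.imwrite('pics/j.png',im)
n,k=fitring(P,(.507,-.042),.0255,.031,.04175,.007); print('rim',n,k)
Q=P[(np.hypot(P[:,0]-.507,P[:,1]+.041)<.035)&(P[:,2]>.086)&(P[:,2]<.098)]
A=np.c_[Q[:,:2]-Q[:,:2].mean(0),np.ones(len(Q))]; print('top plane',np.linalg.lstsq(A,Q[:,2],rcond=None)[0],circ(Q),len(Q))
Q=P[(P[:,2]>.12)&(P[:,2]<.127)&(abs(P[:,0]-.59)<.05)&(P[:,1]<0)&(P[:,1]>-.18)]
print('arm',cv2.minAreaRect(Q[:,:2].astype(np.float32)*1000),len(Q))
Q=P[(P[:,2]>.155)&(P[:,2]<.175)&(np.hypot(P[:,0]-.588,P[:,1]+.144)<.03)]
print('knob',cv2.minEnclosingCircle(Q[:,:2].astype(np.float32)*1000),len(Q),np.percentile(Q[:,2],[10,50,90,98]).round(4))
E
```

```text
time_s: 14.95
tcp_pos: [0.5079, -0.0416, 0.1354]
eef_rot: [75.5, 89.9, -156.5]
contact_force: [0.3, -0.5, 0.2]
gripper_width: 0.0876
time_s: 15.65
tcp_pos: [0.4594, 0.0215, 0.1596]
eef_rot: [-133.7, 90.0, -5.7]
contact_force: [0.1, 0.1, -0.2]
gripper_width: 0.0875
[0.45937248 0.02133734 0.15939446] 127.95672385299319 [ 2.73133547e+01  1.75189290e+00 -2.87196601e+01  4.53560828e-03
 -5.95312195e+01  1.06410691e+01]
rim [ 0.5063 -0.0404] 2592
top plane [-0.00325574 -0.00111992  0.09128279] [ 0.50582598 -0.03969074  0.02599536] 1654
arm ((588.5690307617188, -53.669673919677734), (35.70675277709961, 64.45108032226562), 7.880073070526123) 4035Traceback (most recent call last):
  File "<stdin>", line 10, in <module>
    return _quantile_unchecked(
        a, q, axis, out, overwrite_input, method, keepdims, weights)
    return _ureduce(a,
                    func=_quantile_ureduce_func,
    ...<5 lines>...
                    overwrite_input=overwrite_input,
                    method=method)
    r = func(a, **kwargs)
    result = _quantile(arr,
                       quantiles=q,
    ...<2 lines>...
                       out=out,
                       weights=wgt)
    slices_having_nans = np.isnan(arr[-1, ...])
                                  ~~~^^^^^^^^^
IndexError: index -1 is out of bounds for axis 0 with size 0
```

View pics/j.png

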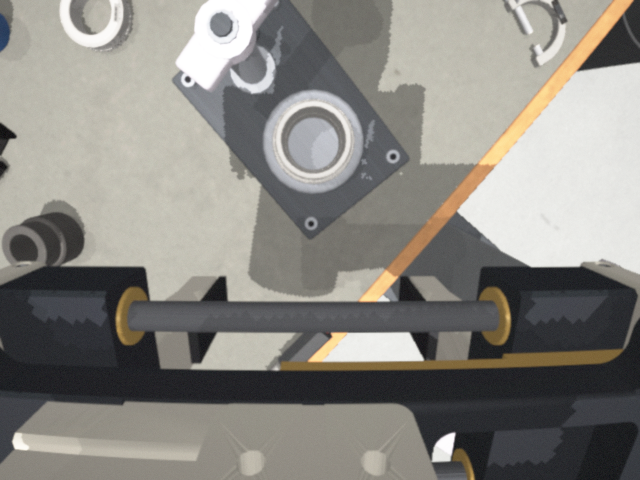

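The view shows the bushing seated concentric in the nest at (313,140), and the fitted top plane is level at about 91.3 mm. The arm's pivot is at (222,25). I'm moving over the knob.

```bash
python3 - <<'E'
from h import *
plan([(.588,-.144,.165,250,16)])
E
```

```text
tilt of tool x: [-0.e+00 -1.e-04 -1.e+00] p [0.4594 0.0213 0.1594] a 127.96
[-0.133,0,0,-0.04,0.00,-1.31,F],[-0.133,0,0,-0.04,0.18,-1.30,F],[-0.133,0,0,-0.04,0.35,-1.26,F],[-0.133,0,0,-0.04,0.51,-1.21,F],[-0.133,0,0,-0.04,0.67,-1.13,F],[-0.133,0,0,-0.04,0.81,-1.03,F],[-0.133,0,0,-0.04,0.94,-0.91,F],[-0.133,0,0,-0.04,1.05,-0.78,F],[-0.133,0,0,-0.04,1.15,-0.63,F],[-0.133,0,0,-0.04,1.22,-0.48,F],[-0.133,0,0,-0.04,1.27,-0.31,F],[-0.133,0,0,-0.04,1.30,-0.14,F],[-0.133,0,0,-0.04,1.31,0.04,F],[-0.133,0,0,-0.04,1.29,0.21,F],[-0.133,0,0,-0.04,1.25,0.38,F],[-0.133,0,0,-0.04,1.19,0.54,F],
```

```bash
python3 -m creep '[[-0.133,0,0,-0.1,0,-1.31,100],[-0.133,0,0,-0.1,0.18,-1.3,100],[-0.133,0,0,-0.1,0.35,-1.26,100],[-0.133,0,0,-0.1,0.51,-1.21,100],[-0.133,0,0,-0.1,0.67,-1.13,100],[-0.133,0,0,0,0.81,-1.03,100],[-0.133,0,0,0,0.94,-0.91,100],[-0.133,0,0,0,1.05,-0.78,100]]'
python3 -m creep '[[-0.133,0,0,0,1.15,-0.63,100],[-0.133,0,0,0,1.22,-0.48,100],[-0.133,0,0,0,1.27,-0.31,100],[-0.133,0,0,0,1.3,-0.14,100],[-0.133,0,0,0,1.31,0.04,100],[-0.133,0,0,0,1.29,0.21,100],[-0.133,0,0,0,1.25,0.38,100],[-0.133,0,0,0,1.19,0.54,100]]'
python3 -m creep '[[0,0,0,0,0,0,100],[0,0,0,0,0,0,100],[0,0,0,0,0,0,100]]'
python3 - <<'E'
from m import *
im,d,info=snap("wrist");p,M,a,s=pose();P=world(info,d,d>0); print(p,a,s['joints'])
cv2.imwrite('pics/k.png',im)
Q=P[(P[:,2]>.155)&(P[:,2]<.175)&(np.hypot(P[:,0]-.588,P[:,1]+.144)<.03)]
print('knob',cv2.minEnclosingCircle(Q[:,:2].astype(np.float32)*1000) if len(Q) else 0,len(Q),np.median(Q[:,2]))
L=(Q-p)@M*1000
if len(Q): print(L.min(0).round(1),L.max(0).round(1))
Q=P[(P[:,2]>.12)&(P[:,2]<.127)&(abs(P[:,0]-.59)<.05)&(P[:,1]<0)&(P[:,1]>-.18)]
print('arm',cv2.minAreaRect(Q[:,:2].astype(np.float32)*1000),len(Q))
E
```

```text
time_s: 16.5
tcp_pos: [0.5238, -0.0624, 0.164]
eef_rot: [10.9, 90.0, -159.9]
contact_force: [-0.0, 0.3, -0.0]
gripper_width: 0.0879
time_s: 17.3
tcp_pos: [0.5879, -0.1452, 0.1638]
eef_rot: [-63.2, 89.9, -173.0]
contact_force: [0.2, 0.0, 0.1]
gripper_width: 0.0877
time_s: 17.6
tcp_pos: [0.5872, -0.1439, 0.1641]
eef_rot: [-75.3, 90.0, 174.4]
contact_force: [-0.8, 0.1, -0.2]
gripper_width: 0.0872
[ 0.58723962 -0.14367306  0.16427184] -110.20623954497135 [ 4.74552926e+00  1.53839311e+01 -1.14004933e+01 -5.83128747e-03
 -6.32305887e+01  1.55050858e+02]
knob ((587.4991455078125, -142.71185302734375), 19.692686080932617) 2949 0.16202285450380108
[ -1.1 -19.4 -20.4] [ 9.3 19.4 17. ]
arm ((592.2442626953125, -79.44239807128906), (38.4470329284668, 115.13496398925781), 2.5774953365325928) 6134
```

View pics/k.png

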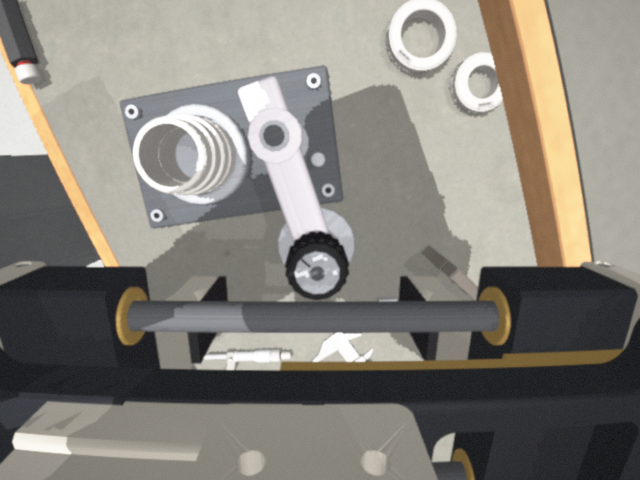

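The wrist view shows the knob at (317,265), centred between the open fingers. The pivot is at (275,133). I'm descending to grip the knob.

```bash
python3 -m creep '[[0,0,0,1.5,0,0,100],[0,0,0,2,0,0,100],[0,0,0,1.5,0,0,100],[0,0,0,0.6,0,0,100],[0,0,0,0.2,0,0,100],[0,0,0,0,0,0,100]]' 40
python3 -m creep '[[0,0,0,0,0,0,20],[0,0,0,0,0,0,20],[0,0,0,0,0,0,20],[0,0,0,0,0,0,20],[0,0,0,0,0,0,20],[0,0,0,0,0,0,20],[0,0,0,0,0,0,20],[0,0,0,0,0,0,20]]' 40
python3 -c "
from h import *
p,M,a,s=pose();print(p,a,s['contact_force'],s['moment'],s['gripper_width'])"
```

```text
time_s: 18.25
tcp_pos: [0.5878, -0.1436, 0.1068]
eef_rot: [95.2, 90.0, -14.9]
contact_force: [0.4, 0.5, 0.0]
gripper_width: 0.0875
time_s: 19.05
tcp_pos: [0.5878, -0.1441, 0.1065]
eef_rot: [65.5, 90.0, -44.6]
contact_force: [1.2, -1.4, -0.9]
gripper_width: 0.0397
[ 0.58775096 -0.14406043  0.10652383] -110.0859576234105 [ 1.22078557 -1.38986239 -0.86592008] [-0.8562182  -0.21199266  0.0096583 ] 0.039652584259533656
```

```bash
python3 -m creep '[[0.055,0,0,0,-0.45,0.14,20],[0.055,0,0,0,-0.45,0.14,20],[0.11,0,0,0,-0.9,0.252,20],[0.11,0,0,0,-0.9,0.252,20]]' 40
python3 -c "
from h import *
p,M,a,s=pose();print(p,a,s['contact_force'],s['moment'],s['gripper_width'])"
```

```text
time_s: 19.45
tcp_pos: [0.5603, -0.1384, 0.1065]
eef_rot: [142.5, 89.9, 13.3]
contact_force: [2.7, 0.9, 0.3]
gripper_width: 0.0395
[ 0.56033737 -0.13842153  0.10646845] -129.25544065132036 [2.74683001 0.8961571  0.29113765] [ 0.49182639 -0.56867517 -0.03007268] 0.039477170627447045
```

```bash
python3 -m creep '[[0.11,0,0,0,-0.9,0.252,20],[0.11,0,0,0,-0.9,0.252,20],[0.11,0,0,0,-0.9,0.252,20],[0.11,0,0,0,-0.9,0.252,20],[0.11,0,0,0,-0.9,0.252,20],[0.11,0,0,0,-0.9,0.252,20]]' 40
python3 -c "
from h import *
p,M,a,s=pose();print(p,a,s['contact_force'],s['moment'],s['gripper_width'])"
python3 -m creep '[[0.11,0,0,0,-0.9,0.252,20],[0.11,0,0,0,-0.9,0.252,20],[0.11,0,0,0,-0.9,0.252,20],[0.11,0,0,0,-0.9,0.252,20],[0.11,0,0,0,-0.9,0.252,20],[0,0,0,0,0,0,20]]' 40
python3 -c "
from h import *
p,M,a,s=pose();print(p,a,s['contact_force'],s['moment'],s['gripper_width'])
z=p[:2]-np.array([.5894,-.0583]);print(np.hypot(*z),np.degrees(np.arctan2(z[1],z[0])))"
```

```text
time_s: 20.05
tcp_pos: [0.5184, -0.1029, 0.1066]
eef_rot: [-174.5, 89.8, 18.5]
contact_force: [5.0, 1.2, -3.1]
gripper_width: 0.0393
[ 0.51841738 -0.10292169  0.10658724] -167.06370037399583 [ 5.0423422   1.23959988 -3.05997011] [ 6.88599731e-01 -1.69351122e+00 -1.37504097e-03] 0.03928482225323687
time_s: 20.65
tcp_pos: [0.5063, -0.058, 0.1066]
eef_rot: [-144.2, 89.8, 17.3]
contact_force: [6.5, 0.2, -5.1]
gripper_width: 0.0394
[ 0.50632457 -0.05801857  0.10661059] 161.5176637795287 [ 6.4706589   0.2237041  -5.14658114] [ 0.12320405 -2.16806845 -0.05308902] 0.03941456931541763
0.08307590469159641 179.80589988762986
```

```bash
python3 -m creep '[[0.1,0,0,0,-0.83,0.15,20],[0.05,0,0,0,-0.42,0.1,20],[0,0,0,0,0,0,20]]' 40
python3 -c "
from h import *
p,M,a,s=pose();print(p,a,s['contact_force'],s['moment'])
z=p[:2]-np.array([.5894,-.0583]);print(np.hypot(*z),np.degrees(np.arctan2(z[1],z[0])))"
python3 -m creep '[[0.025,0,0,0,-0.21,0.06,20],[0,0,0,0,0,0,20]]' 40
python3 -c "
from h import *
p,M,a,s=pose();print(p,a,s['contact_force'],s['moment'])"
python3 -m creep '[[0.025,0,0,0,-0.21,0.06,20],[0,0,0,0,0,0,20]]' 40
python3 -c "
from h import *
p,M,a,s=pose();print(p,a,s['contact_force'],s['moment'])"
```

```text
time_s: 20.95
tcp_pos: [0.5074, -0.0462, 0.1065]
eef_rot: [-136.1, 89.9, 16.9]
contact_force: [4.2, -0.1, -3.2]
gripper_width: 0.0389
[ 0.50744438 -0.04617507  0.10652908] 153.08514224147572 [ 4.21953515 -0.05578602 -3.17872517] [ 0.06440864 -1.42797519 -0.0425246 ]
0.08284767553752695 171.58441933735068
time_s: 21.15
tcp_pos: [0.5076, -0.0445, 0.1066]
eef_rot: [-140.5, 89.9, 11.2]
contact_force: [4.8, 0.5, -2.4]
gripper_width: 0.0392
[ 0.50764468 -0.04454173  0.10655531] 151.64510079580342 [ 4.78547706  0.45086748 -2.38836642] [ 0.06149491 -1.68434266  0.02961248]
time_s: 21.35
tcp_pos: [0.508, -0.0425, 0.1065]
eef_rot: [-141.7, 89.9, 8.5]
contact_force: [5.5, 0.4, -3.7]
gripper_width: 0.0392
[ 0.5080036  -0.04254787  0.10652819] 150.2082183996378 [ 5.51832787  0.36505257 -3.6614194 ] [-0.06858049 -1.71383574  0.00314417]
```

```bash
cat > st.py <<'E'
from h import *
p,M,a,s=pose();print(p.round(4),round(a,1),s['contact_force'].round(1),s['moment'].round(3),round(s['gripper_width'],4))
E
python3 -m creep '[[0.02,0,0,0,-0.17,0.03,20],[0,0,0,0,0,0,20]]' 40 >/dev/null; python3 st.py
python3 -m creep '[[0.015,0,0,0,-0.13,0.02,20],[0,0,0,0,0,0,20]]' 40 >/dev/null; python3 st.py
python3 -m creep '[[0.01,0,0,0,-0.08,0.02,20],[0,0,0,0,0,0,20]]' 40 >/dev/null; python3 st.py
```

```text
[ 0.5082 -0.0412  0.1065] 149.1 [ 5.  -2.  -2.8] [-0.622 -1.639  0.054] 0.0389
[ 0.5083 -0.0408  0.1065] 148.2 [ 4.6 -5.5 -2.5] [-2.293 -1.532  0.128] 0.0391
[ 0.5083 -0.0406  0.1065] 147.7 [ 5.1 -9.7 -2.6] [-3.271 -1.552  0.141] 0.0397
```

```bash
python3 -m creep '[[0.12,0,0,0.006,0,0,20],[0.12,0,0,0.006,0,0,20]]' 40 >/dev/null; python3 st.py
python3 -m creep '[[0.12,0,0,0.006,0,0,20],[0.12,0,0,0.006,0,0,20]]' 40 >/dev/null; python3 st.py
python3 -m creep '[[0.12,0,0,0.006,0,0,20],[0.12,0,0,0.006,0,0,20]]' 40 >/dev/null; python3 st.py
python3 -m creep '[[0.12,0,0,0.006,0,0,20],[0.12,0,0,0.006,0,0,20]]' 40 >/dev/null; python3 st.py
```

```text
[ 0.5082 -0.0407  0.1064] 133.7 [ 4.8 -9.3 -2. ] [-3.252 -1.647  0.11 ] 0.0394
[ 0.5083 -0.0406  0.1063] 119.9 [ 3.7 -9.1 -2.3] [-3.155 -1.643  0.105] 0.0393
[ 0.5083 -0.0406  0.1062] 106.1 [ 4.6 -9.  -1.5] [-3.253 -1.755  0.119] 0.0392
[ 0.5084 -0.0406  0.106 ] 92.4 [ 4.2 -8.5 -1.4] [-3.197 -1.836  0.109] 0.0393
```

Running torque is about 0.1 N m, as specified. I'll continue with finer sampling.

```bash
python3 -m creep '[[0.12,0,0,0.006,0,0,20]]' 40 >/dev/null; python3 st.py
python3 -m creep '[[0.12,0,0,0.006,0,0,20]]' 40 >/dev/null; python3 st.py
python3 -m creep '[[0.12,0,0,0.006,0,0,20]]' 40 >/dev/null; python3 st.py
python3 -m creep '[[0.12,0,0,0.006,0,0,20]]' 40 >/dev/null; python3 st.py
python3 -m creep '[[0.12,0,0,0.006,0,0,20]]' 40 >/dev/null; python3 st.py
python3 -m creep '[[0.12,0,0,0.006,0,0,20]]' 40 >/dev/null; python3 st.py
```

```text
[ 0.5084 -0.0406  0.106 ] 85.5 [ 4.3 -8.8 -2.3] [-3.271 -1.842  0.091] 0.0391
[ 0.5084 -0.0406  0.1059] 78.6 [ 4.7 -9.5 -2.6] [-3.269 -1.803  0.093] 0.0396
[ 0.5084 -0.0407  0.1059] 71.8 [ 4.7 -8.3 -2.1] [-3.347 -1.839  0.097] 0.0391
[ 0.5083 -0.0407  0.1058] 64.9 [ 4.4 -8.8 -0.8] [-3.401 -1.816  0.077] 0.039
[ 0.5084 -0.0407  0.1058] 58.0 [ 4.7 -8.9 -2. ] [-3.417 -1.746  0.17 ] 0.0393
[ 0.5084 -0.0407  0.1058] 51.2 [  3.5 -10.1  -0.9] [-3.426 -1.686  0.105] 0.0391
```

```bash
python3 -m creep '[[0.12,0,0,0.006,0,0,20]]' 40 >/dev/null; python3 st.py
python3 -m creep '[[0.12,0,0,0.006,0,0,20]]' 40 >/dev/null; python3 st.py
python3 -m creep '[[0.12,0,0,0.006,0,0,20]]' 40 >/dev/null; python3 st.py
python3 -m creep '[[0.12,0,0,0.006,0,0,20]]' 40 >/dev/null; python3 st.py
python3 -m creep '[[0.12,0,0,0.006,0,0,20]]' 40 >/dev/null; python3 st.py
python3 -m creep '[[0.12,0,0,0.006,0,0,20]]' 40 >/dev/null; python3 st.py
```

```text
[ 0.5084 -0.0407  0.1058] 44.3 [ 3.6 -9.5 -0.2] [-3.4   -1.66   0.183] 0.0394
[ 0.5084 -0.0407  0.1058] 37.4 [ 3.9 -9.4 -0. ] [-3.396 -1.54   0.129] 0.0391
[ 0.5084 -0.0407  0.1057] 30.5 [ 4.6 -9.   0.7] [-3.404 -1.494  0.16 ] 0.0393
[ 0.5084 -0.0408  0.1057] 23.7 [ 4.6 -8.6  0.9] [-3.423 -1.445  0.248] 0.0393
[ 0.5084 -0.0408  0.1057] 16.8 [ 3.5 -8.3  0.3] [-3.393 -1.399  0.278] 0.0393
[ 0.5084 -0.0407  0.1057] 9.9 [ 2.  -9.9  1.4] [-3.406 -1.374  0.273] 0.0396
```

```bash
python3 -m creep '[[0.1,0,0,0,0,0,20]]' 40 >/dev/null; python3 st.py
python3 -m creep '[[0.1,0,0,0,0,0,20]]' 40 >/dev/null; python3 st.py
python3 -m creep '[[0.1,0,0,0,0,0,20]]' 40 >/dev/null; python3 st.py
python3 -m creep '[[0.1,0,0,0,0,0,20]]' 40 >/dev/null; python3 st.py
```

```text
[ 0.5084 -0.0408  0.1057] 4.2 [ 4.3 -8.3  1.3] [-3.404 -1.429  0.275] 0.0393
[ 0.5084 -0.0408  0.1057] -1.5 [ 4.3 -8.7  0.9] [-3.417 -1.416  0.286] 0.0394
[ 0.5084 -0.0408  0.1057] -7.2 [ 3.8 -9.6  0.1] [-3.439 -1.426  0.291] 0.0393
[ 0.5084 -0.0408  0.1057] -12.9 [ 4.6 -9.4  0.6] [-3.411 -1.474  0.307] 0.0394
```

```bash
python3 -m creep '[[0,0,0,0,0,0,10]]' 60 >/dev/null; python3 st.py
python3 -m creep '[[0.08,0,0,0,0,0,10]]' 60 >/dev/null; python3 st.py
python3 -m creep '[[0.08,0,0,0,0,0,10]]' 60 >/dev/null; python3 st.py
python3 -m creep '[[0.08,0,0,0,0,0,10]]' 60 >/dev/null; python3 st.py
python3 -m creep '[[0.08,0,0,0,0,0,10]]' 60 >/dev/null; python3 st.py
```

```text
[ 0.5084 -0.0408  0.1056] -12.9 [ 4.3 -9.3  0.3] [-3.395 -1.442  0.319] 0.0388
[ 0.5084 -0.0407  0.1057] -17.3 [  4.4 -10.1  -0.1] [-3.388 -1.468  0.33 ] 0.0392
[ 0.5084 -0.0407  0.1056] -22.1 [ 4.  -9.3 -0.9] [-3.377 -1.5    0.37 ] 0.039
[ 0.5084 -0.0407  0.1056] -26.7 [ 4.3 -9.1  0.3] [-3.346 -1.496  0.363] 0.039
[ 0.5084 -0.0407  0.1056] -31.3 [ 4.9 -9.9 -0.5] [-3.47  -1.531  0.016] 0.0392
```

That was the first click: torque rose to 0.37 and then dropped to 0.02. I'm going on for one more.

```bash
sed -i 's/$/ /;$ s/$/;print("  j6",s["joints"][5].round(1),s["time_s"])/' st.py
python3 -m creep '[[0.08,0,0,0,0,0,10]]' 60 >/dev/null; python3 st.py
python3 -m creep '[[0.08,0,0,0,0,0,10]]' 60 >/dev/null; python3 st.py
python3 -m creep '[[0.08,0,0,0,0,0,10]]' 60 >/dev/null; python3 st.py
python3 -m creep '[[0.08,0,0,0,0,0,10]]' 60 >/dev/null; python3 st.py
```

```text
[ 0.5084 -0.0407  0.1056] -35.9 [ 4.2 -9.3  0.1] [-3.57  -1.61  -0.265] 0.0393
  j6 -143.6 24.95
[ 0.5085 -0.0408  0.1056] -40.5 [ 3.5 -9.  -0.1] [-3.494 -1.532 -0.242] 0.0388
  j6 -148.2 25.05
[ 0.5085 -0.0407  0.1056] -45.0 [ 4.  -8.7  0.2] [-3.359 -1.546  0.006] 0.0388
  j6 -152.7 25.15
[ 0.5085 -0.0407  0.1056] -49.6 [ 3.9 -8.6  0.3] [-3.411 -1.526  0.254] 0.039
  j6 -157.3 25.25
```

```bash
python3 -m creep '[[-0.08,0,0,0,0,0,10],[0,0,0,0,0,0,70],[0,0,0,0,0,0,70],[0,0,0,0,0,0,70],[0,0,0,0,0,0,70],[-0.1,0,0,0,0,0,70],[-0.14,0,0,0,0,0,70],[-0.14,0,0,0,0,0,70]]' 60 >/dev/null; python3 st.py
python3 -m creep '[[-0.14,0,0,0,0,0,70],[-0.14,0,0,0,0,0,70],[-0.14,0,0,0,0,0,70],[-0.14,0,0,0,0,0,70],[-0.14,0,0,0,0,0,70],[-0.14,0,0,0,0,0,70],[-0.14,0,0,0,0,0,70],[-0.1,0,0,0,0,0,70]]' 60 >/dev/null; python3 st.py
python3 -m creep '[[0,0,0,0,0,0,70],[0,0,0,0,0,0,10],[0,0,0,0,0,0,10],[0,0,0,0,0,0,10],[0,0,0,0,0,0,10],[0,0,0,0,0,0,10],[0,0,0,0,0,0,10]]' 60 >/dev/null; python3 st.py
```

```text
[ 0.5083 -0.0388  0.1051] -22.8 [ 0.1  1.  -0.1] [-0.083 -0.037  0.009] 0.0613
  j6 -130.5 26.05
[ 0.5084 -0.0388  0.1051] 39.1 [ 0.1 -0.4 -0.1] [ 0.044  0.069 -0.024] 0.0613
  j6 -68.6 26.85
[ 0.5094 -0.0399  0.1052] 38.7 [ 4.7 -7.2 -4.5] [-2.123 -1.502  0.039] 0.0392
  j6 -69.0 27.55
```

Regripped with about 100° of travel available. Next, two more clicks.

```bash
for k in 1; do python3 -m creep '[[0.08,0,0,0,0,0,10]]' 60 >/dev/null; python3 st.py
python3 -m creep '[[0.08,0,0,0,0,0,10]]' 60 >/dev/null; python3 st.py
python3 -m creep '[[0.08,0,0,0,0,0,10]]' 60 >/dev/null; python3 st.py
python3 -m creep '[[0.08,0,0,0,0,0,10]]' 60 >/dev/null; python3 st.py
python3 -m creep '[[0.08,0,0,0,0,0,10]]' 60 >/dev/null; python3 st.py
python3 -m creep '[[0.08,0,0,0,0,0,10]]' 60 >/dev/null; python3 st.py; done
```

```text
[ 0.5095 -0.0399  0.1053] 34.1 [ 4.1 -6.5 -4.1] [-2.354 -1.631  0.215] 0.0397
  j6 -73.6 27.65
[ 0.5095 -0.04    0.1053] 29.4 [ 5.  -7.9 -4. ] [-2.55  -1.707  0.257] 0.0389
  j6 -78.3 27.75
[ 0.5095 -0.0401  0.1053] 24.8 [ 5.7 -9.3 -4.8] [-2.659 -1.933  0.322] 0.0391
  j6 -82.9 27.85
[ 0.5095 -0.0402  0.1053] 20.2 [ 6.5 -9.7 -4.1] [-2.916 -2.031 -0.031] 0.0394
  j6 -87.5 27.95
[ 0.5096 -0.0402  0.1053] 15.6 [ 6.3 -9.9 -4.1] [-3.143 -2.156 -0.281] 0.0389
  j6 -92.1 28.05
[ 0.5097 -0.0403  0.1053] 11.0 [  6.8 -10.2  -5.5] [-3.251 -2.274 -0.201] 0.039
  j6 -96.7 28.15
```

```bash
for k in 1; do python3 -m creep '[[0.08,0,0,0,0,0,10],[0.08,0,0,0,0,0,10],[0.08,0,0,0,0,0,10]]' 60 >/dev/null; python3 st.py
python3 -m creep '[[0.08,0,0,0,0,0,10]]' 60 >/dev/null; python3 st.py
python3 -m creep '[[0.08,0,0,0,0,0,10]]' 60 >/dev/null; python3 st.py
python3 -m creep '[[0.08,0,0,0,0,0,10]]' 60 >/dev/null; python3 st.py
python3 -m creep '[[0.06,0,0,0,0,0,10]]' 60 >/dev/null; python3 st.py; done
```

```text
[ 0.5097 -0.0405  0.1053] -2.7 [  6.4 -12.2  -5.5] [-3.836 -2.391  0.33 ] 0.0389
  j6 -110.4 28.45
[ 0.5097 -0.0406  0.1053] -7.3 [  6.6 -12.2  -5.4] [-4.023 -2.495  0.128] 0.0391
  j6 -115.0 28.55
[ 0.5096 -0.0407  0.1053] -11.9 [  6.3 -13.5  -4.9] [-4.169 -2.564 -0.214] 0.0392
  j6 -119.6 28.65
[ 0.5097 -0.0407  0.1053] -16.5 [  7.8 -12.5  -6.1] [-4.308 -2.625 -0.302] 0.0389
  j6 -124.2 28.75
[ 0.5096 -0.0408  0.1053] -19.9 [  6.4 -12.4  -5.3] [-4.401 -2.595 -0.071] 0.0391
  j6 -127.6 28.85
```

Third click, now close to a detent. I'm letting go and lifting straight up.

```bash
python3 -m creep '[[0.02,0,0,0,0,0,10],[0,0,0,0,0,0,80],[0,0,0,0,0,0,90],[0,0,0,0,0,0,90],[0,0,0,0,0,0,90],[0,0,0,0,0,0,90],[0,0,0,-1,0,0,90],[0,0,0,-3,0,0,90]]' 60 >/dev/null; python3 st.py
python3 -m creep '[[0,0,0,-3,0,0,90],[0,0,0,-2,0,0,90],[0,0,0,-1,0,-2,90],[0,0,0,0,0,-4,90],[0,0,0,0,0,-3,90],[0,0,0,0,0,-1,90],[0,0,0,0,0,0,90]]' 60 >/dev/null; python3 st.py
python3 - <<'E'
from m import *
ims=[]
for n in("scene","top"):
    im,d,info=snap(n);P=world(info,d,d>0); ims.append(im)
    Q=P[(P[:,2]>.15)&(P[:,2]<.172)&(np.hypot(P[:,0]-.507,P[:,1]+.041)<.03)]
    print(n,'knob',len(Q),cv2.minEnclosingCircle(Q[:,:2].astype(np.float32)*1000) if len(Q) else 0,np.median(Q[:,2]))
    for q in("setting","slip"):
        for m in r.masks_of(q,n)[:2]:
            W=world(info,d,m['pixels'])
            if len(W): print(q,round(m['score'],2),np.median(W,0).round(3))
cv2.imwrite('pics/z.png',np.hstack([cv2.resize(ims[0][130:370,280:480],(380,456)),cv2.resize(ims[1][200:380,240:460],(420,456))]))
E
```

```text
[ 0.5067 -0.0392  0.1438] -20.8 [ 1.2 -0.3  0.3] [ 0.01  -0.142  0.015] 0.078
  j6 -128.5 29.65
[ 0.4146 -0.003   0.2064] -20.7 [ 0.3 -1.  -0.1] [-0.013 -0.071  0.029] 0.0788
  j6 -137.9 30.35
scene knob 38 ((504.9688720703125, -39.21855926513672), 19.491907119750977) 0.1545375042079048
setting 0.42 [ 0.692 -0.217  0.058]
top knob 207 ((508.41546630859375, -42.07339859008789), 19.447004318237305) 0.1610230407947758
setting 0.79 [ 0.694 -0.227  0.06 ]
slip 0.73 [ 0.629 -0.27   0.009]
```

View pics/z.png

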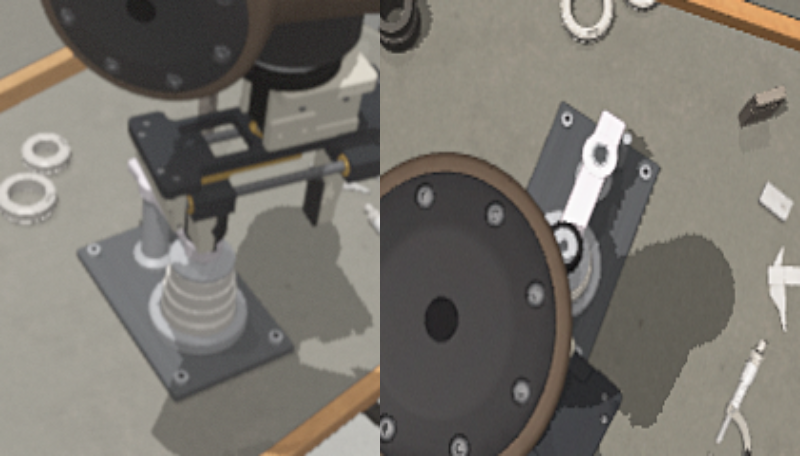

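The final view shows the bushing upright in the nest and the arm over it. The knob is on the nest axis and the gripper is clear. The bystanders have not moved.

```bash
python3 -c "
from plant import r
print(r.get_state()['contact_force']); print(r.close_job())"
```

```text
[0.4886534  0.13343765 0.04027821]
the job is handed in; nothing more can be done
None
```

The bushing is clamped in the nest and the job is handed in, with about 30 s on the robot's clock. I set it upright and fully home, swung the arm to its stop and turned the knob clockwise. I stopped after three torque-drop clicks, let go and backed away.

**What the last checks showed**
- **Seating:** the bushing touched the nest floor at the expected height. A camera fit before clamping showed its top level at about 91–92 mm.
- **Arm:** I felt the stop at about 10 N. In the top view, the knob is within 1 mm of the nest axis.
- **Clicks:** each showed as a torque peak of 0.32–0.37 N m followed by a reversal. I counted them from torque only, so I never read the clutch angle directly.
- **Bench and robot:** the setting block and slip gauge are where they were. The robot's contact force is about zero.

**What went wrong or disagreed**
- **Short fingers:** the fingertips appeared to end about 27 mm short of the reported TCP. The first grasp therefore closed on nothing, just above the bushing, and I corrected for this afterwards. A second grasp was too low, so I set the bushing back down and gripped it higher.
- **Knob grip:** torque levelled off near 0.28–0.31 N m while I gripped at 40 N, possibly from the knob slipping in the fingers. I raised the grip to 60 N before the first click.
- **Cameras:** the wrist and top cameras disagreed by about 2.4 mm. I placed the bushing using measurements relative to the wrist camera.

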